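# Make up two extraction kits on the lab bench

### The arm

A 6-joint arm with a two-finger parallel gripper is mounted at the origin on the work surface. World frame = base frame: x ahead of the robot, y to its left, z up, the work surface at z = 0. Lengths are in mm, angles in rad, forces in N, time in s.
With the tool pointing down it reaches from about 300 to 850 mm from the base axis. Payload 5.4 kg.
Tool frame: the origin (TCP) lies at the very end of the fingers, on their centre line; the grasp point (between the pads) lies 19 mm behind it; z points along the fingers, y is the direction in which the jaws open and shut (so a half turn about z gives the same grasp; the last joint's range is limited). The gripper opens to 85 mm and grips with 20 to 120 N. Pads are 22 mm wide; open, the fingers measure 114 mm over their backs; the gripper's body (76 mm by 85 mm) begins 54 mm behind the grasp point. The pads swing forward as they close: fully open they stand 13 mm farther back than shut.
Start: joints at [-0.21, 0.158, 1.597, -0, 1.386, -0.21], TCP at [574.983, -0.018, 199.599] pointing down, gripper open.
Joint ranges: [-2.91, 2.91], [-0.94, 2.29], [0.18, 2.7], [-1.29, 4.43], [0.17, 2.64], [-3, 3]. Speed limits (rad/s): [2.57, 2.57, 3.14, 3.14, 3.14, 3.14].

### API

Orientations are given as a unit quaternion [w, x, y, z].
In Python, from workcell import env gives the robot as it stands.
- The arm moves only by the tool servo_tool, never from a script. Its argument "rows" is text: rows parted by semicolons, each of 4 numbers parted by spaces: the shift along the tool's x, y, z in m, then the turn about the tool's z in degrees. A call has 1 to 12 rows; each row shifts and turns the commanded pose from where the row before left it, along the tool's axes as they then stand; what a row does not reach is not made up. A row lasts 1/8 s, in which the tool goes at most 62.5 mm and 10.7 degrees, less where a joint would pass 70% of its speed; a pose out of reach is approached as far as the arm can. A call is refused whole if a number of a shift passes 0.0625 or a number of a turn 10.7, either way. A call with a gripper value outside its range is refused whole. "hand" is the opening, from -1 (shut) to 1 (fully open), set as the call begins (left out, the last holds). The fingers move at their own pace and stop on an object; the grip force is fixed at half the most. Time passes only in rows, so rows that do not move let the fingers close. It gives the time, the measured TCP pose, the force and the opening at its end, in the units of the state.
- env.get_obs(): the state, without advancing time (a new reading comes with each control period).
- env.snapshot(name): name is "scene" or "side" or "wrist"; returns the picture (400x640x3 uint8, red, green, blue); there is no depth.
- env.camera_info(name): a dict with "fx", "fy", "cx", "cy" (pixels), "cam_to_world" (4x4, takes a point from camera to world coordinates). Camera axes: x right, y up, looking along -z (the intrinsics and any distortion apply to the point x, -y, -z); pixel columns grow to the right and rows downward; lengths in mm; the calibration is good to about 2 mm. The wrist camera is an equidistant fisheye: a pixel r from the principal point sees the ray r / f radians off the axis. A picture is of the moment at which its call begins: read the wrist's pose just before it. camera_info takes no time and is no camera call; for the wrist camera it gives the pose at the moment of the call.
- env.sign_off(): hands the job in, once; it reports no verdict.
The state is a dict: "time": time; "joints": joint angles; "dq": joint speeds; "effort": joint torques, N m; "tcp_pos": TCP position; "ee_rot": TCP orientation; "contact_force": force on the tool from outside, world axes, zero at the start; "moment": the same for the moment, N m; "finger_gap": finger opening in mm.
Only numpy, scipy, OpenCV 4.12 (cv2) and the standard library are available. Lean on these libraries where they do the work, as an engineer would, in place of code of your own. Each camera call takes 0.05 s, during which the arm holds its last target. There are 200 camera calls.

### The job

Make up the two kits from the stock in the middle of the bench, one thing to a compartment. The tray with three compartments gets the carton in its middle compartment and the tall bottle and the small jar at the ends (either way round); the tray with two compartments gets the short bottle and the wide jar (either way round). Stand everything upright on the compartment floors, and leave the steel beaker standing where it is.

Things in the scene. Friction and masses are not known exactly. Their poses are not given: they have to be found in the camera images.
- tray3: Long kit tray with three compartments, 252 x 110 mm. Fixed to the bench. Grey plastic. Its walls and dividers are 3 mm thick and rise 18 mm above the bench, its floor is 3 mm thick. The compartments are in one row along the tray's own x axis, each 80 mm (along x) by 104 mm (along y) inside, their centres 83 mm apart. Origin: centre of its underside, on the bench; z up. Compartment centres at x = -83, 0 and +83 mm, y = 0.
- tray2: Shorter kit tray with two compartments, 169 x 110 mm. Fixed to the bench. Grey plastic. Its walls and dividers are 3 mm thick and rise 18 mm above the bench, its floor is 3 mm thick. The compartments are in one row along the tray's own x axis, each 80 mm (along x) by 104 mm (along y) inside, their centres 83 mm apart. Origin: centre of its underside, on the bench; z up. Compartment centres at x = -41.5 and +41.5 mm, y = 0.
- tall_bottle_mid (a point): Tall bottle of amber glass with a white cap: 40 mm diameter, 95 mm high (straight sides up to 67 mm, then a shoulder and a cap 26 mm in diameter and 18 mm high). About 120 g. Point: on its axis, half-way up (47.5 mm). Its z axis points up when it stands; yaw has no meaning (round).
- short_bottle_mid (a point): Short bottle of amber glass with a white cap: same 40 mm diameter and same cap as the tall one, but 65 mm high (straight sides up to 37 mm). About 80 g. Point: on its axis, half-way up (32.5 mm). Its z axis points up when it stands; yaw has no meaning (round).
- wide_jar_mid (a point): Wide squat jar of amber glass: 54 mm diameter, 55 mm high, with a white lid as wide as the jar (55 mm) and 15 mm high. About 150 g. Point: on its axis, half-way up (27.5 mm). Its z axis points up when it stands; yaw has no meaning (round).
- small_jar_mid (a point): Small jar of amber glass: 36 mm diameter, 50 mm high, with a white lid as wide as the jar (37 mm) and 14 mm high. About 60 g. Point: on its axis, half-way up (25 mm). Its z axis points up when it stands; yaw has no meaning (round).
- carton_mid (a point): Small upright cardboard carton, 56 mm (its x) by 40 mm (its y) by 60 mm high. About 80 g. Point: its centre (30 mm up). x along its longer side, z up. Carried upright, it fits a compartment with its longer side along the tray's x, 12 mm of play each way.
- beaker_mid (a point): Empty steel beaker, 50 mm diameter at the rim, 60 mm high, open at the top; stands among the stock and is not part of any kit. Point: on its axis, half-way up (30 mm).
Mind the look-alikes: they are no part of the job. What is shaped like the part that bears short_bottle_mid but green or red is not meant.

How it is judged (in metres and radians):
At the end, for the whole second after the job is handed in: Carton in the middle, tall bottle and small jar one at each end of the three-compartment tray; short bottle and wide jar one per compartment of the other (centre within 24 mm along the row, carton 21, and 42 across); all on the tray floor within 5 mm, upright to 0.12 rad; beaker within 30 mm ((x of tall_bottle_mid in the frame of tray3 between -0.107 and -0.059 m or x of tall_bottle_mid in the frame of tray3 between 0.059 and 0.107 m) and y of tall_bottle_mid in the frame of tray3 between -0.042 and 0.042 m and z of tall_bottle_mid in the frame of tray3 between 0.0455 and 0.0555 m and angle between each of tall_bottle_mid, carton_mid, small_jar_mid, short_bottle_mid, wide_jar_mid, beaker_mid's own z axis and vertical below 0.12 rad and linear speed of each of tall_bottle, carton, small_jar, short_bottle, wide_jar below 0.02 m/s and x of carton_mid in the frame of tray3 between -0.021 and 0.021 m and y of carton_mid in the frame of tray3 between -0.042 and 0.042 m and z of carton_mid in the frame of tray3 between 0.028 and 0.038 m and (x of small_jar_mid in the frame of tray3 between -0.107 and -0.059 m or x of small_jar_mid in the frame of tray3 between 0.059 and 0.107 m) and y of small_jar_mid in the frame of tray3 between -0.042 and 0.042 m and z of small_jar_mid in the frame of tray3 between 0.023 and 0.033 m and (x of short_bottle_mid in the frame of tray2 between -0.0655 and -0.0175 m or x of short_bottle_mid in the frame of tray2 between 0.0175 and 0.0655 m) and y of short_bottle_mid in the frame of tray2 between -0.042 and 0.042 m and z of short_bottle_mid in the frame of tray2 between 0.0305 and 0.0405 m and (x of wide_jar_mid in the frame of tray2 between -0.0655 and -0.0175 m or x of wide_jar_mid in the frame of tray2 between 0.0175 and 0.0655 m) and y of wide_jar_mid in the frame of tray2 between -0.042 and 0.042 m and z of wide_jar_mid in the frame of tray2 between 0.0255 and 0.0355 m and horizontal distance between tall_bottle_mid and small_jar_mid above 0.11 m and ((x of short_bottle_mid in the frame of tray2 below 0 m and x of wide_jar_mid in the frame of tray2 above 0 m) or (x of short_bottle_mid in the frame of tray2 above 0 m and x of wide_jar_mid in the frame of tray2 below 0 m)) and distance of beaker_mid from where it was at the start of the episode below 0.03 m); the robot touches nothing.
It fails at once if the beaker is knocked over or carried off (distance of beaker_mid from where it was at the start of the episode above 0.06 m or angle between beaker_mid's own z axis and vertical above 0.5 rad).
It also fails if it takes over 122 s, if anything falls off the work surface, if the arm or the gripper's body presses on something with over 40 N, if the wrist force passes 120 N, or if a joint passes its speed limit or range.

## Working session

There is one attempt and no reset: what is moved stays moved. The work goes in short steps, Python scripts to look and compute and a tool call to move; the robot and the scene stay as the last step left them, time stands still between calls to the robot, and variables do not carry over. Pictures are saved under pics/ and viewed, about 12 in all and at most 16, crops included, and the job is handed in when it is done.

Besides the shell and the picture viewer there is one more tool, called after "Emit:" as name(argument=value, ...), one argument or row to a line, values as JSON. servo_tool: Moves the arm, as the interface text tells. Its arguments: {"type":"object","properties":{"rows":{"type":"string"},"hand":{"type":"number"}},"required":["rows"]}

```bash
mkdir -p pics; ls; cat > h.py <<'E'
import numpy as np, cv2
from workcell import env
def snap(n,f): 
    im=env.snapshot(n); cv2.imwrite('pics/'+f+'.png',im[:,:,::-1]); return im
E
python3 - <<'E'
from h import *
np.set_printoptions(precision=4,suppress=True)
for n in ("scene","side","wrist"):
    c=env.camera_info(n); print(n,c); snap(n,n+'0')
print(env.get_obs())
E
```

```text
pics
scene {'fx': 503.97054539485174, 'fy': 503.97054539485174, 'cx': 323.98749396098293, 'cy': 196.95172236175887, 'cam_to_world': array([[   0.696 ,   -0.4545,    0.5559, 1291.1211],
       [   0.7179,    0.4516,   -0.5298, -662.1819],
       [  -0.0103,    0.7678,    0.6406,  859.3655],
       [   0.    ,    0.    ,    0.    ,    1.    ]])}
side {'fx': 456.5350441995367, 'fy': 456.5350441995367, 'cx': 316.09090990350035, 'cy': 199.03822031391587, 'cam_to_world': array([[   0.8661,    0.2725,   -0.4191,   61.6187],
       [  -0.4994,    0.4344,   -0.7496, -877.0332],
       [  -0.0222,    0.8585,    0.5123,  678.7999],
       [   0.    ,    0.    ,    0.    ,    1.    ]])}
wrist {'fx': 309.70691628693146, 'fy': 309.70691628693146, 'cx': 324.5831674690121, 'cy': 202.71861314478366, 'cam_to_world': array([[  1.    ,  -0.0011,   0.0022, 574.6035],
       [  0.0003,   0.9454,   0.3258,  85.4027],
       [ -0.0025,  -0.3258,   0.9454, 373.2869],
       [  0.    ,   0.    ,   0.    ,   1.    ]])}
{'time': 0.15, 'joints': array([-0.2101,  0.1589,  1.598 ,  0.    ,  1.3862, -0.2101]), 'dq': array([ 0.0006, -0.0036, -0.0027,  0.0004, -0.001 , -0.0004]), 'effort': array([ -0.0002, -39.6383, -33.1784,  -0.0004,   0.0055,   0.    ]), 'tcp_pos': array([574.4854,   0.1142, 198.8371]), 'ee_rot': array([-0.0006,  0.7071,  0.7071, -0.0004]), 'contact_force': array([ 0.1473,  0.5098, -0.2572]), 'moment': array([ 0.0103, -0.0715, -0.0003]), 'finger_gap': 85.32498012308196}
```

View pictures.

View pics/scene0.png

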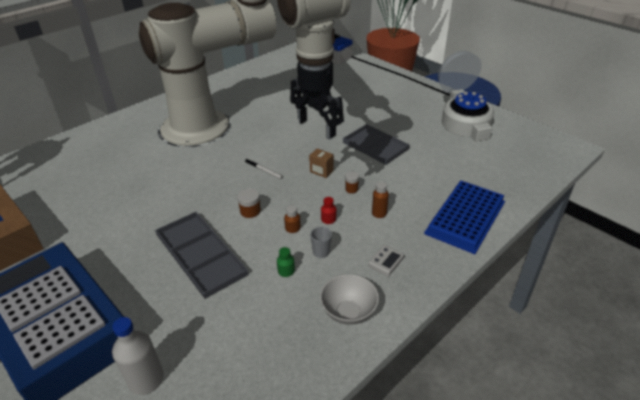

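View pics/side0.png

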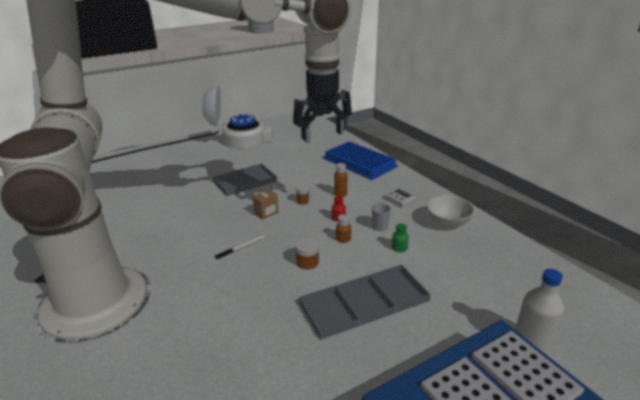

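View pics/wrist0.png

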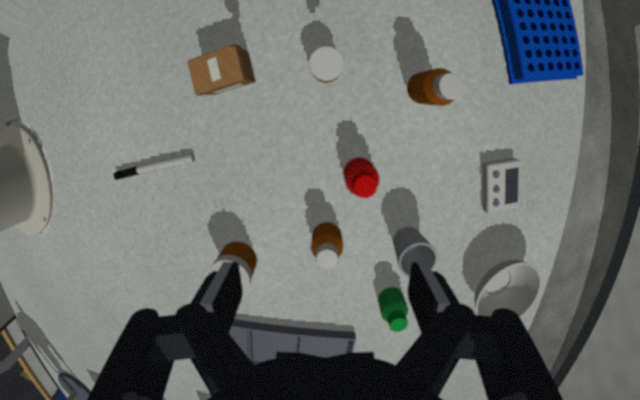

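```bash
cat >> h.py <<'E'
def ray(n,u,v,c=None):
    c=c or env.camera_info(n); M=c['cam_to_world']; x=(u-c['cx'])/c['fx']; y=(v-c['cy'])/c['fy']
    if n=='wrist':
        r=np.hypot(x,y); s=np.sin(r)/max(r,1e-9); d=np.array([x*s,-y*s,-np.cos(r)])
    else: d=np.array([x,-y,-1.])
    return M[:3,3],M[:3,:3]@d
def onz(n,u,v,z,c=None):
    o,d=ray(n,u,v,c); return o+d*(z-o[2])/d[2]
def proj(n,P,c=None):
    c=c or env.camera_info(n); M=c['cam_to_world']; p=(np.atleast_2d(P)-M[:3,3])@M[:3,:3]; p[:,1:]*=-1
    if n=='wrist':
        rh=np.hypot(p[:,0],p[:,1]); k=np.arctan2(rh,p[:,2])/np.maximum(rh,1e-9); q=p[:,:2]*k[:,None]
    else: q=p[:,:2]/p[:,2:]
    return q*[c['fx'],c['fy']]+[c['cx'],c['cy']]
def ortho(n,im,z,x0,x1,y0,y1,s=1.,c=None):
    # picture right = -y, down = -x (as seen from base looking ahead)
    xs=np.arange(x1,x0,-1/s); ys=np.arange(y1,y0,-1/s); X,Y=np.meshgrid(xs,ys,indexing='ij')
    q=proj(n,np.c_[X.ravel(),Y.ravel(),np.full(X.size,z)],c).astype(np.float32).reshape(*X.shape,2)
    return cv2.remap(im,q[...,0],q[...,1],cv2.INTER_LINEAR)
E
python3 - <<'E'
from h import *
for n in('scene','side'):
    im=cv2.imread(f'pics/{n}0.png'); o=ortho(n,im,18,250,850,-400,400)
    for i in range(0,600,100): cv2.line(o,(0,i),(8,i),(255,255,255),1)
    cv2.imwrite(f'pics/o_{n}.png',o)
    h=cv2.cvtColor(o,cv2.COLOR_BGR2HSV)
    m=((h[...,2]<105)&(h[...,1]<70)).astype(np.uint8)*255
    m=cv2.morphologyEx(m,cv2.MORPH_CLOSE,np.ones((9,9)))
    cs,_=cv2.findContours(m,0,2)
    for c in cs:
        if cv2.contourArea(c)>9000: (a,b),wh,an=cv2.minAreaRect(c); print(n,'xy',850-b,400-a,wh,an)
    m=((h[...,1]>130)&(h[...,2]>50)).astype(np.uint8)
    h2=cv2.cvtColor(im,cv2.COLOR_BGR2HSV); m=((h2[...,1]>120)&(h2[...,0]<20)&(h2[...,2]>50)).astype(np.uint8)
    k,l,st,ce=cv2.connectedComponentsWithStats(m)
    for i in range(1,k):
        if 40<st[i,4]<1500: print(n,st[i],ce[i].round(),onz(n,*ce[i],20).round())
E
```

```text
scene xy 420.0 241.0 (338.0, 318.0) 90.0
scene xy 497.5556945800781 -303.19024658203125 (124.47035217285156, 270.978515625) 6.301609039306641
scene [311 151  21  25 210] [322. 161.] [442. 140.  20.]
scene [346 183  12  10  92] [351. 187.] [585. 112.  20.]
scene [373 191  15  26 322] [380. 204.] [683. 113.  20.]
scene [321 197  15  27 318] [328. 211.] [609.   1.  20.]
scene [240 205  19  12 157] [249. 211.] [ 468. -141.   20.]
scene [285 215  15  17 195] [292. 223.] [579. -94.  20.]
side xy 410.5 237.5 (319.0, 325.0) 90.0
side xy 485.3729248046875 -308.7027587890625 (127.4714584350586, 267.234130859375) 6.179924011230469
side [332 173  15  48 430] [339. 194.] [671.  75.  20.]
side [298 195  10   9  81] [303. 199.] [569. 110.  20.]
side [337 225  13  17 192] [343. 233.] [574. -93.  20.]
side [297 254  21  15 220] [307. 261.] [ 444. -144.   20.]
```

View pics/o_scene.png

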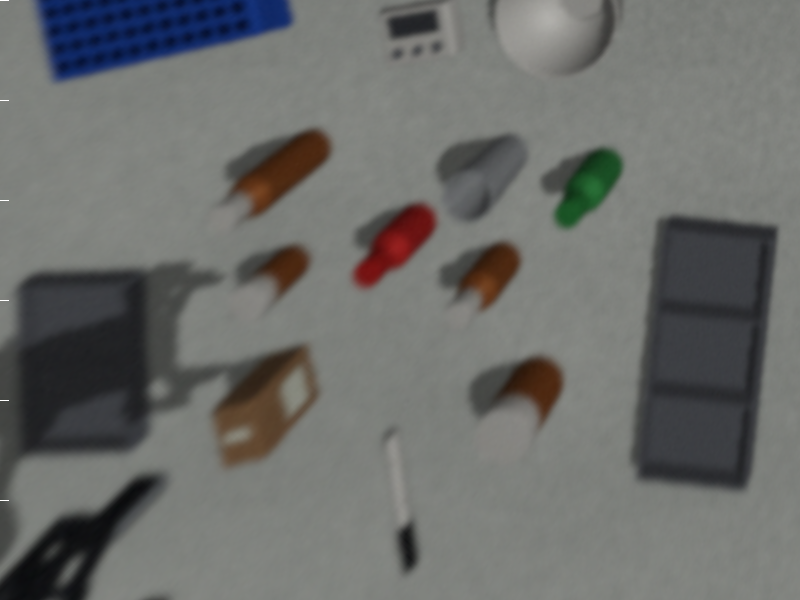

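View pics/o_side.png

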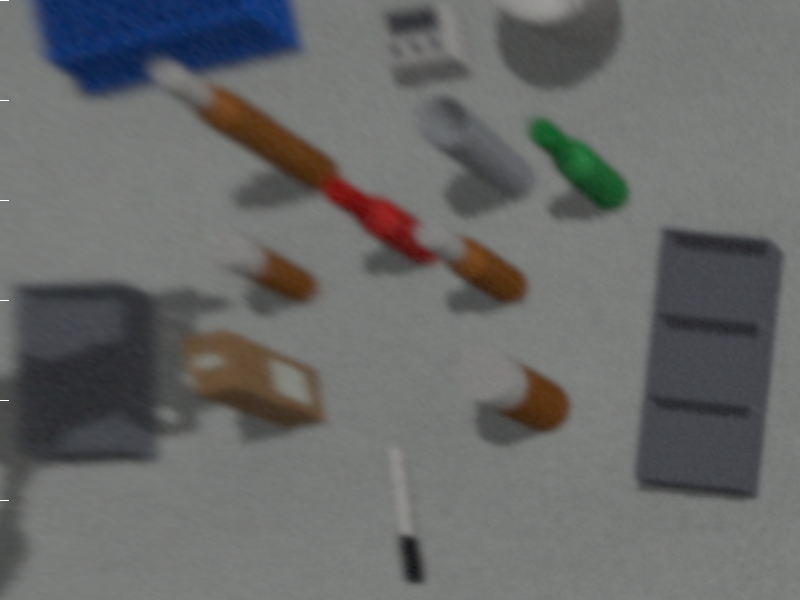

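```bash
python3 - <<'E'
from h import *
for k,(u,v,z) in dict(small=(326,64,50),tall=(447,86,95),short=(327,259,65),red=(364,185,65),green=(398,323,65),beaker=(415,245,60)).items(): print(k,onz('wrist',u,v,z).round())
def tri(a,b):
    A=[];y=[]
    for n,p in (('scene',a),('side',b)):
        o,d=ray(n,*p); d/=np.linalg.norm(d); P=np.eye(3)-np.outer(d,d); A.append(P); y.append(P@o)
    return np.linalg.lstsq(np.vstack(A),np.hstack(y),rcond=None)[0].round()
print('short',tri((292,223),(343,233)),'small',tri((351,187),(303,199)),'wide',tri((249,211),(307,261)))
E
```

```text
small [575. 123.  50.]
tall [687. 104.  95.]
short [577. -89.  65.]
red [615.  -1.  65.]
green [ 671. -189.   65.]
beaker [679. -75.  60.]
short [576. -91.  18.] small [576. 120.  11.] wide [ 453. -129.    5.]
```

Emit:
servo_tool(
  rows="0 0 -0.02 10;0 0 -0.02 10;0 0 -0.02 10;0 0 -0.02 10;0 0 -0.02 10;0 0 -0.02 10;0 0 -0.02 10;0 0 -0.02 10;0 0 0 10;0 0 0 0",
)

```text
time: 1.4
tcp_pos: [574.9, 0.0, 359.3]
ee_rot: [-0.0, 1.0, 0.001, -0.0]
contact_force: [0.7, -0.2, 0.4]
finger_gap: 85.8
```

```bash
python3 - <<'E'
from h import *
im=snap('wrist','w1'); o=ortho('wrist',im[:,:,::-1],18,330,780,-420,420,.95)
cv2.imwrite('pics/w1o.png',o)
np.save('w1c.npy',env.camera_info('wrist'),allow_pickle=True); print(o.shape, env.get_obs()['joints'].round(2))
E
```

```text
(428, 798, 3) [-0.21  0.11  1.34 -0.    1.69  1.36]
```

View pics/w1o.png

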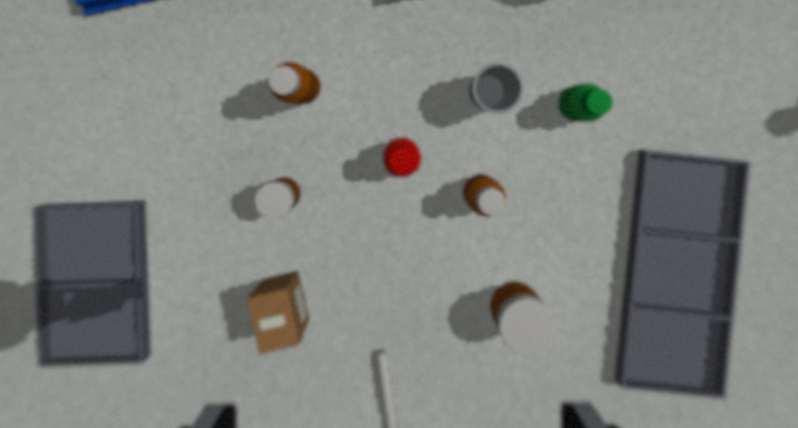

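View pics/w1.png

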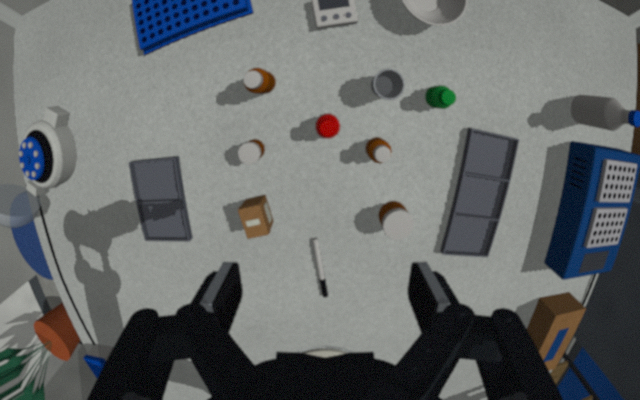

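```bash
python3 - <<'E'
from h import *
c=np.load('w1c.npy',allow_pickle=True).item(); print(c['cam_to_world'][:3,3].round())
im=cv2.imread('pics/w1.png'); o=ortho('wrist',im,60,410,620,-160,180,2.3,c)
cv2.imwrite('pics/w1z.png',o); print(o.shape)
E
```

```text
[659.   1. 534.]
(483, 782, 3)
```

View pics/w1z.png

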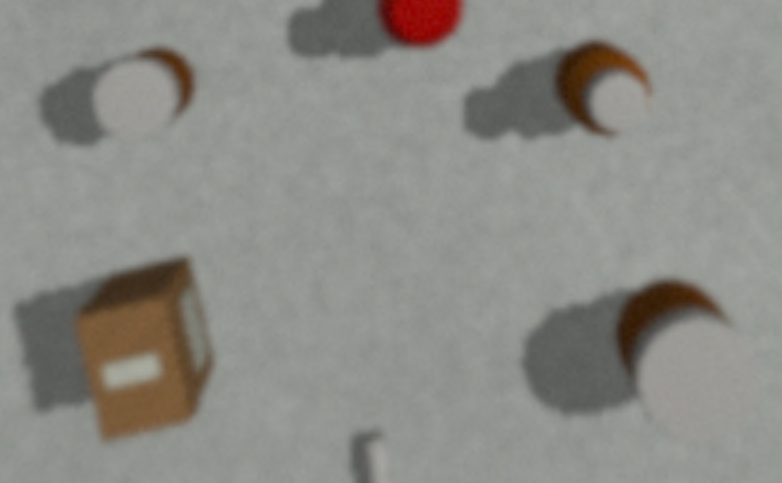

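Emit:
servo_tool(
  rows="0.016 -0.015 0.034 0;0.016 -0.015 0.034 0;0.016 -0.015 0.034 0;0.016 -0.015 0.034 0;0.016 -0.015 0.034 0;0.016 -0.015 0.034 0;0.018 -0.013 0.034 0;0 0 0 0",
)

```text
time: 2.45
tcp_pos: [686.2, 103.7, 116.5]
ee_rot: [-0.0, 1.0, 0.002, -0.004]
contact_force: [-0.5, -0.3, -0.6]
finger_gap: 85.4
```

```bash
python3 - <<'E'
from h import *
im=snap('wrist','w2'); print(env.get_obs()['tcp_pos'].round(1)); 
P=np.array([[689,103,95],[689,103,67],[689,103,0]]); print(proj('wrist',P).round())
o=ortho('wrist',im[:,:,::-1],95,630,750,20,190,3); cv2.imwrite('pics/w2z.png',np.hstack([o]))
h=cv2.cvtColor(o,cv2.COLOR_BGR2HSV); m=((h[...,1]<40)&(h[...,2]>165)).astype(np.uint8); k,l,st,ce=cv2.connectedComponentsWithStats(m)
for i in range(1,k):
  if st[i,4]>300: print(st[i],'xy',750-ce[i][1]/3,190-ce[i][0]/3)
E
```

```text
[687.5 103.1 119.6]
[[326. 221.]
 [326. 207.]
 [326. 184.]]
```

View pics/w2z.png

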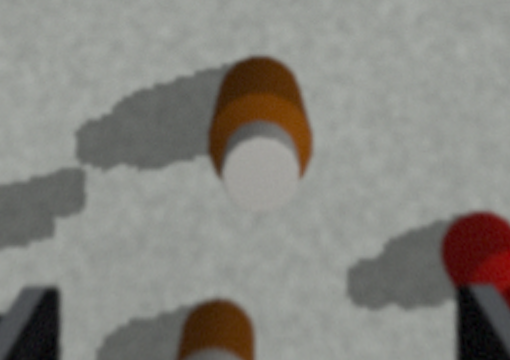

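Emit:
servo_tool(
  rows="0.003 0 0.02 0;0 0 0.03 0;0 0 0.025 0;0 0 0.013 0;0 0 0 0",
)

```text
time: 3.12
tcp_pos: [691.4, 102.7, 33.1]
ee_rot: [-0.0, 1.0, -0.0, -0.001]
contact_force: [-0.3, -0.6, -0.8]
finger_gap: 85.8
```

Emit:
servo_tool(
  rows="0 0 0 0;0 0 0 0;0 0 0 0;0 0 0 0;0 0 0 0;0 0 0 0",
  hand=-1,
)

```text
time: 3.88
tcp_pos: [696.2, 103.0, 40.4]
ee_rot: [0.0, 1.0, 0.0, 0.005]
contact_force: [-3.9, -0.7, 19.9]
finger_gap: 25.3
```

```bash
python3 - <<'E'
from h import *
print(env.get_obs())
im=snap('wrist','w3'); s=env.snapshot('side'); s2=env.snapshot('scene')
a=cv2.resize(im[150:400,180:460],None,fx=1.4,fy=1.4)
b=cv2.resize(s[100:240,270:410],(350,350)); c=cv2.resize(s2[120:240,310:430],(350,350))
a=cv2.resize(a,(390,350)); cv2.imwrite('pics/m3.png',np.vstack([np.hstack([a,b])])[:,:,::-1]); print(a.shape)
cv2.imwrite('pics/m3c.png',c[:,:,::-1])
E
```

```text
{'time': 3.875, 'joints': array([-2.42888741e-02,  6.21512581e-01,  1.32338654e+00, -1.80873083e-04,
        1.18730871e+00,  1.54625808e+00]), 'dq': array([ 0.001316  ,  0.00016293,  0.00130644,  0.0012322 , -0.00057725,
       -0.0013734 ]), 'effort': array([-3.57336011e-01, -4.15443850e+01, -2.35423315e+01,  5.56588965e-02,
       -1.19012889e+00, -2.68392731e-03]), 'tcp_pos': array([696.17841428, 102.96610002,  40.39585792]), 'ee_rot': array([1.98547085e-04, 9.99988975e-01, 1.58127626e-04, 4.68894011e-03]), 'contact_force': array([-3.87274857, -0.73998915, 19.94717614]), 'moment': array([-0.00752396,  0.68172564,  0.00849514]), 'finger_gap': 25.31461142538375}
(350, 390, 3)
```

View pics/m3.png

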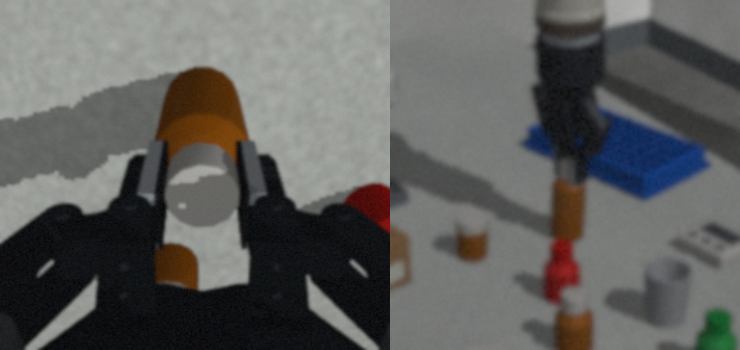

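```bash
python3 - <<'E'
from h import *
print(onz('wrist',326,285,95).round(), onz('wrist',326,285,105).round())
for z in (40,50,60,70,80): print(z,proj('wrist',[[696,103+13,z],[696+11,103+13,z],[696,103,z]]).round().tolist())
print('base',onz('wrist',326,199,0).round())
E
```

```text
[698. 103.  95.] [705. 103. 105.]
40 [[305.0, 239.0], [305.0, 222.0], [326.0, 239.0]]
50 [[305.0, 246.0], [304.0, 229.0], [326.0, 246.0]]
60 [[303.0, 254.0], [303.0, 236.0], [326.0, 254.0]]
70 [[302.0, 262.0], [302.0, 244.0], [326.0, 262.0]]
80 [[301.0, 272.0], [300.0, 253.0], [327.0, 272.0]]
base [709. 103.   0.]
```

View pics/m3c.png

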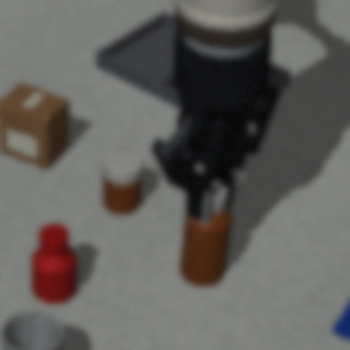

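```bash
python3 - <<'E'
from h import *
c=np.load('w1c.npy',allow_pickle=True).item()
for p in ((240,263),(411,263)):
    o,d=ray('wrist',*p,c); t=(np.sign(d[1])*42.6-o[1])/d[1]; print((o+t*d).round(), 'TCP 574.9 0 359')
c=env.camera_info('wrist'); print(c['cam_to_world'][:3,3].round(1))
for p in ((298,251),(352,251)):
    o,d=ray('wrist',*p,c); t=(103+np.sign(d[1])*12.7-o[1])/d[1]; print((o+t*d).round())
E
```

```text
[583.  43. 405.] TCP 574.9 0 359
[581. -43. 402.] TCP 574.9 0 359
[779.  103.9 215.7]
[716. 116.  95.]
[707.  90.  78.]
```

Emit:
servo_tool(
  rows="0 0 -0.005 0;0 0 -0.01 0;0 0 -0.02 0;0 0 -0.03 0;0 0 -0.03 0;0 0 -0.03 0;0 0 0 0;0 0 0 0",
)

```text
time: 5.03
tcp_pos: [691.3, 103.0, 157.4]
ee_rot: [-0.0, 1.0, -0.0, -0.001]
contact_force: [-0.4, -0.5, -0.5]
finger_gap: 24.3
```

```bash
python3 - <<'E'
from h import *
o=env.get_obs(); print(o['tcp_pos'].round(1),o['ee_rot'].round(4),o['contact_force'].round(2),o['moment'].round(2),o['finger_gap'])
im=snap('wrist','w4'); s=env.snapshot('side'); s2=env.snapshot('scene')
a=cv2.resize(im[150:400,180:460],(390,350))
p=proj('side',[[690,103,120]])[0].astype(int); q=proj('scene',[[690,103,120]])[0].astype(int)
f=lambda s,p: cv2.resize(s[max(p[1]-60,0):p[1]+60,p[0]-35:p[0]+35],(204,350))
cv2.imwrite('pics/m4.png',np.hstack([a,f(s,p),f(s2,q)])[:,:,::-1])
E
```

```text
[691.3 103.  157.4] [-0.e+00  1.e+00 -0.e+00 -9.e-04] [-0.39 -0.47 -0.49] [ 0.02 -0.02 -0.03] 24.284540382079435
```

View pics/m4.png

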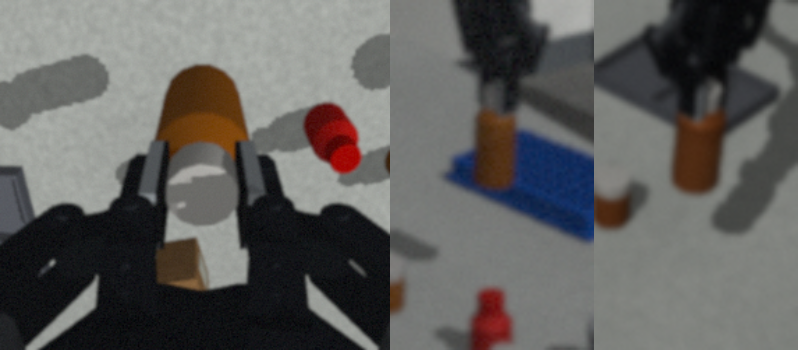

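Emit:
servo_tool(
  rows="-0.005 0.015 0 0;-0.01 0.03 0 0;-0.012 0.042 0 0;-0.012 0.048 0 0;-0.012 0.048 0 0;-0.012 0.048 0 0;-0.012 0.048 0 0;-0.012 0.048 0 0;-0.012 0.042 0 0;-0.012 0.028 0 0;-0.007 0.015 0 0;0 0 0 0",
)

```text
time: 6.68
tcp_pos: [573.2, -309.7, 158.3]
ee_rot: [-0.0, 1.0, -0.001, -0.0]
contact_force: [-0.0, -0.1, -0.5]
finger_gap: 23.9
```

Emit:
servo_tool(
  rows="0 0 0.03 0;0 0 0.03 0;0 0 0.025 0;0 0 0.015 0;0 0 0 0",
)

```text
time: 7.3
tcp_pos: [573.6, -307.6, 57.5]
ee_rot: [-0.001, 1.0, 0.0, -0.001]
contact_force: [-0.1, -0.3, -0.7]
finger_gap: 24.2
```

Emit:
servo_tool(
  rows="0 0 0.008 0;0 0 0.003 0;0 0 0.001 0;0 0 0 0",
)

```text
time: 7.8
tcp_pos: [574.1, -309.2, 46.8]
ee_rot: [0.0, 1.0, -0.0, 0.0]
contact_force: [1.3, 0.0, -1.4]
finger_gap: 24.0
```

Emit:
servo_tool(
  rows="0 0 0.002 0;0 0 0 0",
)

```text
time: 8.05
tcp_pos: [573.9, -309.0, 44.5]
ee_rot: [-0.0, 1.0, -0.0, -0.0]
contact_force: [-0.0, 0.4, -0.1]
finger_gap: 24.7
```

Emit:
servo_tool(
  rows="0 0 0.002 0;0 0 0 0",
)

```text
time: 8.3
tcp_pos: [574.5, -309.3, 44.3]
ee_rot: [0.0, 1.0, 0.0, 0.0]
contact_force: [-1.8, 2.7, 6.9]
finger_gap: 24.2
```

Emit:
servo_tool(
  rows="0 0 0 0;0 0 0 0;0 0 0 0;0 0 0 0;0 0 -0.02 0;0 0 -0.03 0;0 0 -0.03 0;0 0 -0.03 0;0 0 0 0;0 0 0 0",
  hand=1,
)

```text
time: 9.55
tcp_pos: [573.8, -308.9, 152.5]
ee_rot: [-0.0, 1.0, -0.0, -0.0]
contact_force: [-0.3, -0.5, -0.1]
finger_gap: 85.3
```

```bash
cat >> h.py <<'E'
def cap(z,x,y,r,name,S=3):
    """white lid centre in wrist picture near x,y on plane z"""
    im=snap('wrist',name)[:,:,::-1]; o=ortho('wrist',im,z,x-r,x+r,y-r,y+r,S); cv2.imwrite('pics/'+name+'o.png',o)
    h=cv2.cvtColor(o,cv2.COLOR_BGR2HSV); m=((h[...,1]<30)&(h[...,2]>160)).astype(np.uint8)
    k,l,st,ce=cv2.connectedComponentsWithStats(m)
    for i in range(1,k):
        if st[i,4]>100: print(z,'size mm',(st[i,2:4]/S).round(1),'xy',np.round([x+r-ce[i][1]/S,y+r-ce[i][0]/S],1))
E
python3 - <<'E'
from h import *
print(env.get_obs()['tcp_pos'].round(1)); cap(98,573,-309,60,'w5')
h=cv2.cvtColor(cv2.imread('pics/w5o.png'),cv2.COLOR_BGR2HSV); print(h[180,180],h[150:210:6,180,1:].tolist())
E
```

```text
[ 573.8 -308.9  152.5]
98 size mm [120. 120.] xy [ 581.8 -337.3]
98 size mm [24.  24.3] xy [ 570. -308.]
98 size mm [ 9.3 57.7] xy [ 547.4 -252. ]
[ 30   7 187] [[10, 134], [8, 183], [7, 189], [8, 188], [8, 188], [7, 187], [10, 187], [11, 188], [8, 184], [8, 186]]
```

Emit:
servo_tool(
  rows="-0.005 -0.015 0 0;-0.01 -0.03 0 0;-0.012 -0.045 0 0;-0.012 -0.05 0 0;-0.012 -0.05 0 0;-0.012 -0.05 0 0;-0.012 -0.05 0 0;-0.012 -0.05 0 0;-0.012 -0.046 0 0;-0.01 -0.03 0 0;-0.005 -0.013 0.02 -5;0 0 0.02 -6",
)

```text
time: 11.1
tcp_pos: [458.2, 121.6, 111.4]
ee_rot: [-0.0, 0.995, 0.099, -0.001]
contact_force: [-0.0, -1.3, -0.4]
finger_gap: 85.2
```

```bash
python3 - <<'E'
from h import *
o=env.get_obs(); print(o['tcp_pos'].round(1),o['ee_rot'].round(3))
im=snap('wrist','w6')[:,:,::-1]; o=ortho('wrist',im,60,410,520,60,180,4); cv2.imwrite('pics/w6o.png',o)
h=cv2.cvtColor(o,cv2.COLOR_BGR2HSV); m=((h[...,0]<25)&(h[...,1]>60)).astype(np.uint8)*255
v=h[...,2][m>0]; t,_=cv2.threshold(v,0,255,cv2.THRESH_OTSU); print('otsu',t,np.percentile(v,[5,25,50,75,95]))
m=((m>0)&(h[...,2]>t)).astype(np.uint8)*255; m=cv2.morphologyEx(m,cv2.MORPH_CLOSE,np.ones((25,25))); m=cv2.morphologyEx(m,cv2.MORPH_OPEN,np.ones((9,9)))
cs,_=cv2.findContours(m,0,2); c=max(cs,key=cv2.contourArea); (a,b),wh,an=cv2.minAreaRect(c); print('xy',520-b/4,180-a/4,np.array(wh)/4,an)
E
```

```text
[458.2 121.6 111.4] [-0.     0.995  0.099 -0.001]
otsu 98.0 [ 65. 122. 125. 128. 131.]
xy 459.8459167480469 122.46825408935547 [54.28847885 38.78317642] 76.18497467041016
```

View pics/w6o.png

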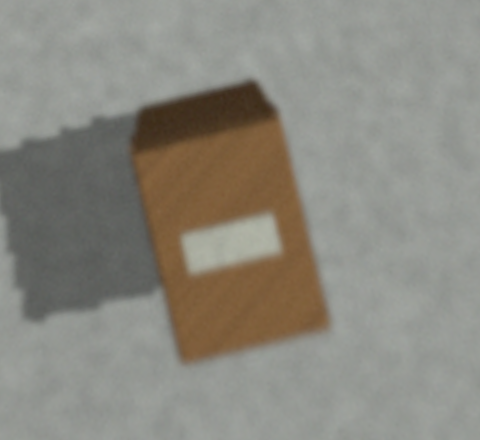

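Emit:
servo_tool(
  rows="0.002 0 0.02 -2.5;0 0 0.03 0;0 0 0.03 0;0 0 0.02 0;0 0 0.01 0;0 0 0.005 0;0 0 0 0",
)

```text
time: 12.02
tcp_pos: [462.1, 120.4, -2.0]
ee_rot: [0.0, 0.993, 0.117, 0.0]
contact_force: [0.6, -0.3, -0.3]
finger_gap: 85.5
```

Emit:
servo_tool(
  rows="-0.001 -0.001 0.004 0;0 0 0.004 0;0 0 0 0",
)

```text
time: 12.4
tcp_pos: [460.4, 121.1, -10.6]
ee_rot: [-0.0, 0.993, 0.118, -0.0]
contact_force: [-0.3, -0.5, 0.3]
finger_gap: 85.2
```

Emit:
servo_tool(
  rows="0 0 0 0;0 0 0 0;0 0 0 0;0 0 0 0;0 0 0 0;0 0 0 0",
  hand=-1,
)

```text
time: 13.15
tcp_pos: [461.1, 121.1, -10.1]
ee_rot: [0.0, 0.993, 0.118, 0.0]
contact_force: [-0.2, -0.2, 3.1]
finger_gap: 39.5
```

Emit:
servo_tool(
  rows="0 0 -0.01 0;0 0 -0.02 0;0 0 -0.03 0;0 0 -0.03 5;0 0 -0.03 5;0 0 -0.02 5;0 0 -0.01 4.8;0 0 0 0",
)

```text
time: 14.15
tcp_pos: [461.1, 121.1, 140.5]
ee_rot: [-0.0, 0.999, -0.054, 0.001]
contact_force: [0.3, 0.0, -0.4]
finger_gap: 39.3
```

Emit:
servo_tool(
  rows="0.004 0.015 0 0;0.007 0.03 0 0;0.008 0.043 0 0;0.008 0.048 0 0;0.008 0.048 0 0;0.008 0.048 0 0;0.008 0.048 0 0;0.008 0.048 0 0;0.007 0.045 0 0;0.006 0.028 0 0;0.004 0.015 0 0;0 0 0 0",
)

```text
time: 15.65
tcp_pos: [490.1, -301.2, 138.9]
ee_rot: [-0.0, 0.998, -0.055, -0.0]
contact_force: [-0.1, 0.4, -0.6]
finger_gap: 39.4
```

Emit:
servo_tool(
  rows="0 0 0.015 0;0 0 0.03 0;0 0 0.03 0;0 0 0.03 0;0 0 0.02 0;0 0 0.01 0;0 0 0.005 0;0 0 0 0",
)

```text
time: 16.65
tcp_pos: [491.0, -301.0, 0.1]
ee_rot: [0.0, 0.998, -0.055, 0.0]
contact_force: [0.3, -0.8, 0.3]
finger_gap: 39.4
```

Emit:
servo_tool(
  rows="0 0 0.003 0;0 0 0.001 0;0 0 0 0",
)

```text
time: 17.02
tcp_pos: [490.7, -300.8, -4.3]
ee_rot: [0.0, 0.998, -0.055, 0.0]
contact_force: [-0.6, 0.3, 0.3]
finger_gap: 39.4
```

Emit:
servo_tool(
  rows="0 0 0.002 0;0 0 0 0;0 0 0.001 0;0 0 0 0",
)

```text
time: 17.52
tcp_pos: [490.7, -300.8, -7.1]
ee_rot: [0.0, 0.998, -0.055, 0.0]
contact_force: [-0.2, -0.5, 2.4]
finger_gap: 39.1
```

Emit:
servo_tool(
  rows="0 0 0 0;0 0 0 0;0 0 0 0;0 0 0 0;0 0 -0.02 0;0 0 -0.03 0;0 0 -0.04 0;0 0 -0.04 0;0 0 -0.02 0;0 0 0 0",
  hand=1,
)

```text
time: 18.77
tcp_pos: [492.1, -302.0, 146.1]
ee_rot: [0.002, 0.998, -0.055, 0.002]
contact_force: [0.6, 0.5, -0.4]
finger_gap: 85.6
```

```bash
python3 - <<'E'
from h import *
o=env.get_obs(); print(o['tcp_pos'].round(1))
im=snap('wrist','w7')[:,:,::-1]; o=ortho('wrist',im,63,430,640,-400,-200,3); cv2.imwrite('pics/w7o.png',o)
h=cv2.cvtColor(o,cv2.COLOR_BGR2HSV); m=((h[...,0]<25)&(h[...,1]>60)&(h[...,2]>98)).astype(np.uint8)*255
m=cv2.morphologyEx(m,cv2.MORPH_CLOSE,np.ones((21,21))); cs,_=cv2.findContours(m,0,2)
for c in cs:
  if cv2.contourArea(c)>900: (a,b),wh,an=cv2.minAreaRect(c); print('xy',640-b/3,-200-a/3,np.array(wh)/3,an)
E
```

```text
[ 492.1 -302.   146.1]
xy 491.0398864746094 -298.77598063151044 [39.58990733 58.23993937] 6.519801616668701
xy 569.8852233886719 -310.74952189127606 [39.68775431 31.34055074] 67.67134094238281
```

Emit:
servo_tool(
  rows="0.002 -0.015 0 0;0.003 -0.03 0 0;0.004 -0.045 0 0;0.004 -0.05 0 0;0.004 -0.05 0 0;0.004 -0.05 0 0;0.004 -0.05 0 0;0.004 -0.05 0 0;0.004 -0.046 0 0;0.004 -0.03 0 0;0.002 -0.015 0.02 0;0 0 0.01 0",
)

```text
time: 20.32
tcp_pos: [574.6, 124.0, 109.3]
ee_rot: [0.0, 0.999, -0.054, -0.002]
contact_force: [0.2, -0.8, 0.3]
finger_gap: 85.6
```

```bash
python3 - <<'E'
from h import *
o=env.get_obs(); print(o['tcp_pos'].round(1),o['ee_rot'].round(3)); cap(50,576,123,45,'w8')
E
```

```text
[574.6 124.  109.3] [ 0.     0.999 -0.054 -0.002]
```

```bash
python3 - <<'E'
from h import *
o=cv2.imread('pics/w8o.png'); g=cv2.cvtColor(o,cv2.COLOR_BGR2GRAY); h=cv2.cvtColor(o,cv2.COLOR_BGR2HSV)
print(o.shape); print(g[::15,::15]); print(h[::30,135].tolist())
c=cv2.HoughCircles(cv2.GaussianBlur(g,(5,5),0),cv2.HOUGH_GRADIENT,1,30,param1=60,param2=15,minRadius=50,maxRadius=62)
if c is not None:
  for a,b,r in c[0][:4]: print(576+45-b/3,123+45-a/3,r/3)
E
```

```text
(270, 270, 3)
[[143 145 144 146 148 143 144 149 148 151 152 152 151 147 148 148 151 153]
 [148 152 152 147 150 151 146 151 155 149 142 151 147 156 152 146 147 154]
 [147 151 143 151 147 146 146 150 148 149 148 149 152 151 148 155 153 153]
 [145 149 148 147 144 147 147 149 149 153 154 152 148 149 152 154 147 149]
 [145 150 149 147 146 144 146 112  48  39  47 106 150 151 152 154 152 153]
 [148 148 147 125 114  92  93  38  56  84  79  55 127 147 149 145 152 153]
 [143 120  97  97  98  94  91  87 154 158 159 130  85 142 151 150 147 153]
 [123  93  92  97  93  95  98 156 157 156 157 157 137 149 147 146 149 153]
 [ 95  97  94  95  93  98 153 155 156 156 157 157 157 152 149 159 152 153]
 [116  92  95  97  96  96 153 156 156 155 158 158 157 150 157 147 158 153]
 [145  96  97  95  97  96 153 155 154 155 156 154 158 152 148 155 149 154]
 [153 147 116 105 118 152 148 153 153 153 154 157 154 150 146 152 153 149]
 [149 149 153 158 149 157 148 149 152 154 155 153 149 149 149 152 148 153]
 [155 151 154 148 152 151 149 150 150 148 153 152 155 148 159 152 155 151]
 [156 150 149 158 155 149 157 154 149 152 150 152 150 151 150 156 149 149]
 [155 153 150 158 152 150 154 152 150 149 153 142 150 161 152 145 147 149]
 [152 150 153 150 151 151 153 157 150 151 153 152 147 148 153 151 152 149]
 [146 152 152 159 155 152 157 158 148 153 147 147 147 148 152 150 149 148]]
[[53, 7, 152], [53, 7, 150], [15, 239, 63], [23, 6, 159], [20, 10, 158], [24, 8, 156], [30, 8, 155], [54, 8, 154], [45, 10, 153]]
575.5 122.5 17.9
```

Emit:
servo_tool(
  rows="0.001 0.0015 0.02 0;0 0 0.03 0;0 0 0.03 0;0 0 0.02 0;0 0 0.013 0;0 0 0.008 0;0 0 0 0",
)

```text
time: 21.25
tcp_pos: [577.6, 121.7, -8.4]
ee_rot: [0.0, 0.998, -0.055, -0.0]
contact_force: [0.2, -0.6, 0.4]
finger_gap: 85.3
```

Emit:
servo_tool(
  rows="0 0 0 0;0 0 0 0;0 0 0 0;0 0 0 0;0 0 0 0;0 0 0 0",
  hand=-1,
)

```text
time: 22.0
tcp_pos: [578.1, 121.9, -7.6]
ee_rot: [-0.0, 0.998, -0.055, 0.001]
contact_force: [-0.9, 0.5, 5.3]
finger_gap: 35.2
```

Emit:
servo_tool(
  rows="0 0 -0.01 0;0 0 -0.02 0;0 0 -0.03 0;0 0 -0.04 0;0 0 -0.03 0;0 0 -0.015 0;0 0 0 0",
)

```text
time: 22.88
tcp_pos: [578.3, 121.8, 137.9]
ee_rot: [-0.0, 0.998, -0.055, 0.001]
contact_force: [0.6, 0.1, -1.1]
finger_gap: 34.8
```

Emit:
servo_tool(
  rows="-0.004 0.016 0 0;-0.008 0.03 0 0;-0.012 0.045 0 0;-0.014 0.049 0 0;-0.014 0.049 0 0;-0.014 0.049 0 0;-0.014 0.049 0 0;-0.014 0.049 0 0;-0.013 0.046 0 0;-0.01 0.03 0 0;-0.006 0.017 0 0;0 0 0 0",
)

```text
time: 24.38
tcp_pos: [407.2, -291.2, 135.7]
ee_rot: [-0.001, 0.998, -0.056, -0.001]
contact_force: [-0.0, 0.1, -1.5]
finger_gap: 35.0
```

Emit:
servo_tool(
  rows="0.003 0 0.015 0;0 0 0.03 0;0 0 0.03 0;0 0 0.03 0;0 0 0.02 0;0 0 0.006 0;0 0 0 0",
)

```text
time: 25.25
tcp_pos: [411.3, -290.6, 5.2]
ee_rot: [-0.0, 0.999, -0.054, -0.0]
contact_force: [1.0, -1.0, -1.0]
finger_gap: 35.4
```

Emit:
servo_tool(
  rows="0 0 0.003 0;0 0 0.002 0;0 0 0 0",
)

```text
time: 25.62
tcp_pos: [411.3, -291.6, 0.8]
ee_rot: [0.0, 0.998, -0.055, 0.0]
contact_force: [0.5, -0.2, -0.5]
finger_gap: 35.1
```

Emit:
servo_tool(
  rows="0 0 0.003 0;0 0 0.001 0;0 0 0 0",
)

```text
time: 26.0
tcp_pos: [411.1, -291.4, -3.5]
ee_rot: [-0.0, 0.998, -0.055, -0.0]
contact_force: [0.4, -0.5, -1.6]
finger_gap: 35.2
```

Emit:
servo_tool(
  rows="0 0 0.001 0;0 0 0 0",
)

```text
time: 26.25
tcp_pos: [411.2, -291.4, -4.4]
ee_rot: [-0.0, 0.998, -0.055, 0.0]
contact_force: [-0.4, -0.0, -0.6]
finger_gap: 34.8
```

Emit:
servo_tool(
  rows="0 0 0.001 0;0 0 0 0",
)

```text
time: 26.5
tcp_pos: [411.5, -291.5, -4.6]
ee_rot: [-0.0, 0.998, -0.055, 0.0]
contact_force: [-0.7, 1.9, 5.4]
finger_gap: 35.3
```

Emit:
servo_tool(
  rows="0 0 0.0015 0;0 0 0 0",
)

```text
time: 26.75
tcp_pos: [411.8, -291.6, -4.7]
ee_rot: [-0.0, 0.998, -0.055, 0.0]
contact_force: [-4.9, 6.8, 19.1]
finger_gap: 34.8
```

Emit:
servo_tool(
  rows="0 0 -0.0015 0;0 0 0 0;0 0 0 0;0 0 0 0;0 0 0 0;0 0 -0.02 0;0 0 -0.03 0;0 0 -0.04 0;0 0 -0.03 0;0 0 -0.01 0;0 0 0 0",
  hand=1,
)

```text
time: 28.12
tcp_pos: [411.2, -291.5, 124.4]
ee_rot: [0.0, 0.998, -0.055, 0.0]
contact_force: [0.0, 0.6, -1.0]
finger_gap: 85.3
```

```bash
cat >> h.py <<'E'
def hough(z,x,y,r,name,rad,S=3):
    im=snap('wrist',name)[:,:,::-1]; o=ortho('wrist',im,z,x-r,x+r,y-r,y+r,S); cv2.imwrite('pics/'+name+'o.png',o)
    g=cv2.GaussianBlur(cv2.cvtColor(o,cv2.COLOR_BGR2GRAY),(5,5),0)
    c=cv2.HoughCircles(g,cv2.HOUGH_GRADIENT,1,30,param1=60,param2=12,minRadius=int(S*(rad-2)),maxRadius=int(S*(rad+2)))
    for a,b,q in ([] if c is None else c[0][:4]): print(np.round([x+r-b/S,y+r-a/S,q/S],1), g[int(b)%g.shape[0],int(a)%g.shape[1]])
E
python3 - <<'E'
from h import *
print(env.get_obs()['tcp_pos'].round(1)); hough(53,408,-291,40,'w9',18.5)
E
```

```text
[ 411.2 -291.5  124.4]
[ 409.5 -288.8   18.3] 166
[ 420.2 -288.5   17.4] 169
```

Emit:
servo_tool(
  rows="0.006 -0.01 0 0;0.013 -0.02 0 0;0.02 -0.03 0 0;0.023 -0.035 0 0;0.023 -0.035 0 0;0.023 -0.035 0 0;0.016 -0.025 0 0;0.013 -0.02 0 0;0.006 -0.01 0.01 0;0 0 0 0",
)

```text
time: 29.42
tcp_pos: [576.1, -87.4, 112.3]
ee_rot: [-0.001, 0.999, -0.054, -0.002]
contact_force: [-0.6, 0.2, 0.4]
finger_gap: 85.6
```

```bash
python3 - <<'E'
from h import *
print(env.get_obs()['tcp_pos'].round(1)); hough(65,577,-88,40,'w10',13)
E
```

```text
[576.1 -87.4 112.3]
[576.2 -89.8  12.8] 166
[595.8 -91.2  14.4] 70
```

Emit:
servo_tool(
  rows="0 0.002 0.02 0;0 0 0.03 0;0 0 0.028 0;0 0 0.015 0;0 0 0.003 0;0 0 0 0",
)

```text
time: 30.22
tcp_pos: [577.8, -90.9, 19.5]
ee_rot: [0.0, 0.998, -0.055, 0.001]
contact_force: [-0.0, 0.2, 0.7]
finger_gap: 85.1
```

Emit:
servo_tool(
  rows="0 0 0 0;0 0 0 0;0 0 0 0;0 0 0 0;0 0 0 0;0 0 0 0;0 0 0 0",
  hand=-1,
)

```text
time: 31.1
tcp_pos: [577.7, -90.5, 19.1]
ee_rot: [0.0, 0.998, -0.055, 0.0]
contact_force: [0.5, 1.7, 5.6]
finger_gap: 23.5
```

Emit:
servo_tool(
  rows="0 0 -0.01 0;0 0 -0.02 0;0 0 -0.03 0;0 0 -0.03 0;0 0 -0.02 0;0 0 -0.01 0;0 0 0 0",
)

```text
time: 31.98
tcp_pos: [577.6, -90.7, 139.5]
ee_rot: [0.0, 0.998, -0.055, 0.001]
contact_force: [1.0, -0.0, -1.6]
finger_gap: 23.6
```

Emit:
servo_tool(
  rows="-0.004 -0.015 0 0;-0.007 -0.03 0 0;-0.01 -0.042 0 0;-0.011 -0.047 0 0;-0.011 -0.047 0 0;-0.011 -0.047 0 0;-0.011 -0.047 0 0;-0.011 -0.047 0 0;-0.01 -0.044 0 0;-0.008 -0.029 0 0;-0.005 -0.015 0 0;0 0 0 0",
)

```text
time: 33.48
tcp_pos: [522.8, 328.4, 137.8]
ee_rot: [0.0, 0.999, -0.054, -0.001]
contact_force: [-0.3, -0.4, -0.8]
finger_gap: 23.3
```

```bash
python3 - <<'E'
from h import *
o=env.get_obs(); print(o['tcp_pos'].round(1),o['finger_gap'])
im=snap('wrist','w11')[:,:,::-1]; o=ortho('wrist',im,18,380,590,240,420,3); 
b=env.snapshot('side'); p=proj('side',[[523,328,120]])[0].astype(int); b=b[p[1]-60:p[1]+60,p[0]-35:p[0]+35,::-1]
o=o[:,:]; b=cv2.resize(b,(250,o.shape[0]*250//350*350//250 if 0 else o.shape[0]))[:,:240]
o=np.hstack([o,b]); o=o[:590]; cv2.imwrite('pics/w11o.png',o); print(o.shape)
E
```

```text
[522.8 328.4 137.8] 23.306324478429204
(590, 780, 3)
```

View pics/w11o.png

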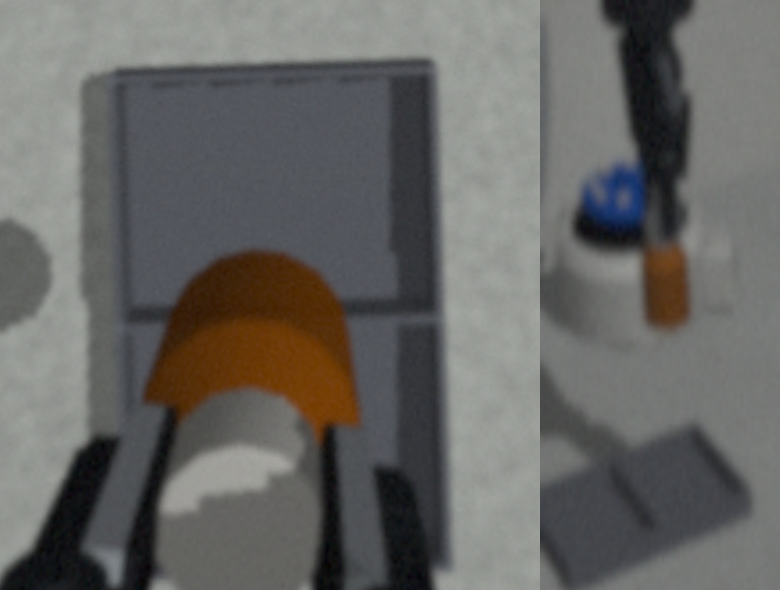

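Emit:
servo_tool(
  rows="0.002 0 0.015 0;0 0 0.03 0;0 0 0.03 0;0 0 0.02 0;0 0 0.01 0;0 0 0.006 0;0 0 0 0",
)

```text
time: 34.45
tcp_pos: [526.2, 327.8, 28.0]
ee_rot: [-0.0, 0.998, -0.055, 0.0]
contact_force: [0.5, 0.3, -0.5]
finger_gap: 23.4
```

Emit:
servo_tool(
  rows="0 0 0.002 0;0 0 0.001 0;0 0 0 0",
)

```text
time: 34.83
tcp_pos: [525.9, 327.8, 24.8]
ee_rot: [-0.0, 0.998, -0.055, 0.0]
contact_force: [-0.8, -0.6, -0.8]
finger_gap: 23.3
```

Emit:
servo_tool(
  rows="0 0 0.0015 0;0 0 0 0",
)

```text
time: 35.08
tcp_pos: [525.7, 327.7, 22.9]
ee_rot: [0.0, 0.998, -0.055, -0.0]
contact_force: [0.1, 0.9, -0.2]
finger_gap: 23.4
```

Emit:
servo_tool(
  rows="0 0 0.001 0;0 0 0 0",
)

```text
time: 35.33
tcp_pos: [525.9, 327.8, 22.2]
ee_rot: [-0.0, 0.998, -0.055, 0.0]
contact_force: [-0.3, -0.1, -0.9]
finger_gap: 23.5
```

Emit:
servo_tool(
  rows="0 0 0.001 0;0 0 0 0",
)

```text
time: 35.58
tcp_pos: [526.3, 327.9, 22.2]
ee_rot: [-0.0, 0.998, -0.055, 0.0]
contact_force: [-2.8, -0.8, 5.7]
finger_gap: 23.5
```

Emit:
servo_tool(
  rows="0 0 0 0;0 0 0 0;0 0 0 0;0 0 0 0;0 0 -0.02 0;0 0 -0.03 0;0 0 -0.03 0;0 0 -0.03 0;0 0 -0.01 0;0 0 0 0",
  hand=1,
)

```text
time: 36.83
tcp_pos: [526.3, 327.9, 142.1]
ee_rot: [-0.0, 0.998, -0.055, 0.001]
contact_force: [-0.6, -0.9, 0.7]
finger_gap: 85.4
```

```bash
python3 - <<'E'
from h import *
print(env.get_obs()['tcp_pos'].round(1)); hough(68,526,328,40,'w12',13)
E
```

```text
[526.3 327.9 142.1]
[525.2 329.2  13. ] 154
```

Emit:
servo_tool(
  rows="-0.001 0.016 0 0;-0.002 0.032 0 0;-0.002 0.045 0 0;-0.002 0.053 0 0;-0.002 0.053 0 0;-0.002 0.053 0 0;-0.002 0.053 0 0;-0.002 0.053 0 0;-0.002 0.049 0 0;-0.002 0.033 0 0;-0.002 0.016 0.01 0;0 0 0.01 0",
)

```text
time: 38.38
tcp_pos: [453.9, -123.3, 119.6]
ee_rot: [-0.001, 0.998, -0.056, -0.001]
contact_force: [0.2, 0.4, -0.1]
finger_gap: 85.5
```

```bash
python3 - <<'E'
from h import *
print(env.get_obs()['tcp_pos'].round(1)); hough(55,456,-123,60,'w13',27.5)
E
```

```text
[ 453.9 -123.3  119.6]
[ 453.2 -123.8   26.5] 161
```

Emit:
servo_tool(
  rows="-0.001 0 0.02 0;0 0 0.03 0;0 0 0.03 0;0 0 0.02 0;0 0 0.017 0;0 0 0.01 0;0 0 0 0",
)

```text
time: 39.3
tcp_pos: [453.3, -122.0, -6.7]
ee_rot: [-0.001, 0.999, -0.054, -0.001]
contact_force: [-0.4, 0.5, 1.1]
finger_gap: 85.3
```

Emit:
servo_tool(
  rows="0 0 0 0;0 0 0 0;0 0 0 0;0 0 0 0;0 0 0 0",
  hand=-1,
)

```text
time: 39.92
tcp_pos: [455.1, -123.7, -4.6]
ee_rot: [0.0, 0.998, -0.055, 0.001]
contact_force: [-1.0, 1.1, 6.5]
finger_gap: 53.5
```

Emit:
servo_tool(
  rows="0 0 -0.01 0;0 0 -0.02 0;0 0 -0.03 0;0 0 -0.04 0;0 0 -0.025 0;0 0 -0.015 0;0 0 0 0",
)

```text
time: 40.8
tcp_pos: [454.3, -123.4, 134.9]
ee_rot: [0.0, 0.998, -0.055, 0.001]
contact_force: [0.1, -0.2, -1.5]
finger_gap: 53.0
```

Emit:
servo_tool(
  rows="-0.002 -0.016 0 0;-0.004 -0.03 0 0;-0.006 -0.045 0 0;-0.007 -0.052 0 0;-0.007 -0.052 0 0;-0.007 -0.052 0 0;-0.007 -0.052 0 0;-0.006 -0.052 0 0;-0.006 -0.048 0 0;-0.005 -0.03 0 0;-0.004 -0.0165 0 0;0 0 0 0",
)

```text
time: 42.3
tcp_pos: [441.0, 326.7, 133.1]
ee_rot: [0.001, 0.999, -0.054, -0.001]
contact_force: [0.2, -0.4, -0.6]
finger_gap: 53.3
```

Emit:
servo_tool(
  rows="0 0 0.015 0;0 0 0.03 0;0 0 0.03 0;0 0 0.03 0;0 0 0.017 0;0 0 0.008 0;0 0 0 0",
)

```text
time: 43.18
tcp_pos: [442.3, 326.1, 4.1]
ee_rot: [0.0, 0.998, -0.055, -0.0]
contact_force: [-0.1, 0.3, -1.3]
finger_gap: 53.0
```

Emit:
servo_tool(
  rows="0 0 0.002 0;0 0 0.001 0;0 0 0 0",
)

```text
time: 43.55
tcp_pos: [442.4, 326.5, 1.4]
ee_rot: [-0.0, 0.998, -0.055, 0.0]
contact_force: [0.4, -0.7, -0.9]
finger_gap: 53.3
```

Emit:
servo_tool(
  rows="0 0 0.001 0;0 0 0 0",
)

```text
time: 43.8
tcp_pos: [442.1, 326.4, 0.0]
ee_rot: [0.0, 0.998, -0.055, -0.0]
contact_force: [-0.9, -1.1, -0.9]
finger_gap: 53.4
```

Emit:
servo_tool(
  rows="0 0 0.001 0;0 0 0 0",
)

```text
time: 44.05
tcp_pos: [442.1, 326.3, -1.0]
ee_rot: [0.0, 0.998, -0.055, -0.0]
contact_force: [-0.4, 0.7, -1.2]
finger_gap: 53.4
```

Emit:
servo_tool(
  rows="0 0 0.001 0;0 0 0 0",
)

```text
time: 44.3
tcp_pos: [442.2, 326.4, -1.6]
ee_rot: [-0.0, 0.998, -0.055, 0.0]
contact_force: [-2.1, 0.2, 3.4]
finger_gap: 53.1
```

Emit:
servo_tool(
  rows="0 0 0.001 0;0 0 0 0",
)

```text
time: 44.55
tcp_pos: [442.3, 326.5, -1.6]
ee_rot: [0.0, 0.998, -0.055, -0.0]
contact_force: [-5.7, -1.5, 11.0]
finger_gap: 53.1
```

Emit:
servo_tool(
  rows="0 0 -0.001 0;0 0 0 0;0 0 0 0;0 0 0 0;0 0 -0.02 0;0 0 -0.03 0;0 0 -0.04 0;0 0 -0.04 0;0 0 -0.04 0;0 0 -0.04 0",
  hand=1,
)

```text
time: 45.8
tcp_pos: [442.0, 326.3, 209.3]
ee_rot: [-0.0, 0.998, -0.055, -0.0]
contact_force: [0.3, -0.4, 0.4]
finger_gap: 85.4
```

Emit:
servo_tool(
  rows="0.017 0.031 -0.01 0;0.017 0.031 -0.02 0;0.017 0.031 -0.02 0;0.017 0.031 -0.02 0;0.017 0.031 -0.02 0;0.017 0.031 -0.02 0;0.017 0.031 -0.02 0;0.017 0.031 -0.01 0;0.017 0.031 0 0;0.014 0.031 0 0;0 0 0 0",
)

```text
time: 47.18
tcp_pos: [574.4, -2.1, 347.3]
ee_rot: [0.0, 0.998, -0.057, -0.001]
contact_force: [0.3, 1.0, 1.1]
finger_gap: 85.3
```

```bash
python3 - <<'E'
from h import *
o=env.get_obs(); print(o['time'],o['tcp_pos'].round(1))
for k,a in dict(short=(68,525,328,35,13),wide=(58,442,326,45,27.5),small=(53,409,-291,35,18.5),tall=(98,572,-309,35,13),beaker=(60,679,-75,45,25)).items(): print(k); hough(*a[:4],'v_'+k,a[4])
im=snap('wrist','w14')[:,:,::-1]; s=env.snapshot('side')[:,:,::-1]
a=ortho('wrist',im,18,360,740,-400,420,.95); b=cv2.resize(s[140:350,200:450],None,fx=1,fy=1)
w=a.shape[1]; b=np.hstack([b,cv2.resize(env.snapshot('scene')[110:300,150:420,::-1],None,fx=1.1,fy=1.1)[:209].copy()]) if 0 else cv2.resize(s[150:345,205:445],(283,230))
c=cv2.resize(env.snapshot('scene')[120:300,150:420,::-1],(345,230)); r=np.zeros((230,w,3),np.uint8); r[:,:283]=b; r[:,290:635]=c
cv2.imwrite('pics/fin.png',np.vstack([a,r])); print(a.shape)
E
```

```text
47.175 [574.4  -2.1 347.3]
short
wide
small
[ 409.2 -288.5   18.7] 148
tall
[ 569.8 -306.8   12.6] 153
beaker
[686.8 -93.8  23.5] 83
(361, 779, 3)
```

View pics/fin.png

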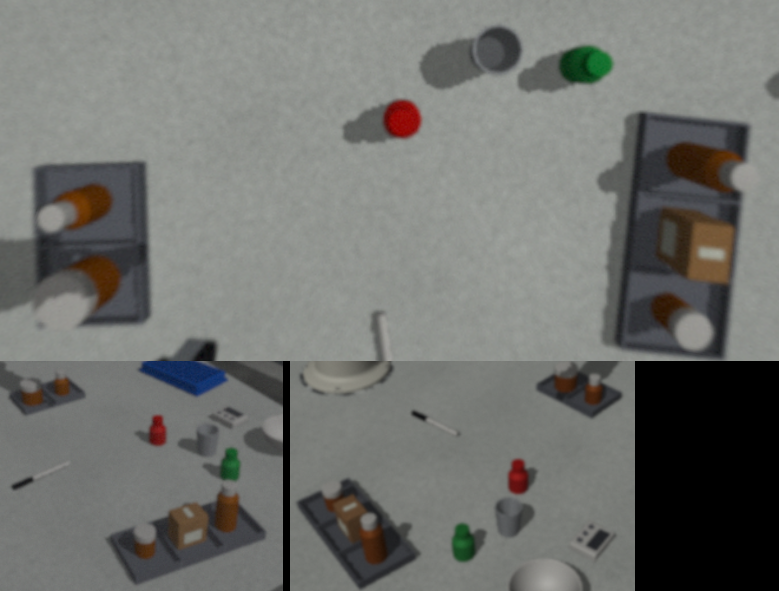

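```bash
python3 -c "
from workcell import env; print(env.sign_off())"
```

```text
the job is handed in; nothing more can be done
None
```

I made up both kits and handed the job in at about 48 s on the robot's clock, against the 122 s limit. The sign-off gives no verdict.

**What went where (mm, world frame)**

| Thing | Compartment | Measured after placing | Aimed for |
|---|---|---|---|
| Carton | tray3, middle | (491, -299) | (491, -300) |
| Tall bottle | tray3, +x end | (570, -307) | (573.5, -309) |
| Small jar | tray3, -x end | (409, -289) | (408.5, -291) |
| Short bottle | tray2, +x | (525, 329) | (525.5, 329) |
| Wide jar | tray2, -x | about (446, 321) | (442.5, 326) |

**Final checks:** the last pictures from the wrist, side and scene cameras show everything standing upright in its compartment. The beaker is at the same spot as in the first overview, about (687, -103) on the 18 mm picture plane. The red and green look-alikes were never touched. Each placing ended with a light contact force on the tray floor before release.

**What failed or disagreed:**
- **Finger length:** the fingers end about 31 mm short of the stated tool point. The first grasp therefore closed on the tall bottle's cap and pushed on its shoulder with about 20 N. I lifted it by the cap without trouble and allowed for the offset in the other grasps.
- **Gap reading:** the finger gap read 0.5 to 2.5 mm under the known diameters.
- **Hard set-down:** the small jar went down a little hard, at 19 N for one step.
- **Circle detection:** in the last overview, the automatic check found no circle for the short bottle or the wide jar. The short bottle's position is from a close look after placing; the wide jar's is only from the last picture, to within a few millimetres.

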